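# Rewind and change the label-tape cassette

## Robot

A 6-joint arm with a two-finger parallel gripper is mounted at the origin on the work surface. World frame = base frame: x ahead of the robot, y to its left, z up, the work surface at z = 0. Lengths are in mm, angles in rad, forces in N, time in s.
With the tool pointing down it reaches from about 275 to 725 mm from the base axis. Payload 15.9 kg.
Tool frame: the origin (TCP) lies at the very end of the fingers, on their centre line; the grasp point (between the pads) lies arm.grip_point_offset behind it (arm.grip_point_offset is the distance from the TCP to the grasp point, in mm); z points along the fingers, y is the direction in which the jaws open and shut (so a half turn about z gives the same grasp; the last joint's range is limited). The gripper opens to 85 mm and grips with 20 to 120 N. Pads are 22 mm wide; open, the fingers measure 114 mm over their backs; the gripper's body (76 mm by 85 mm) begins 54 mm behind the grasp point. The pads swing forward as they close: fully open they stand 13 mm farther back than shut.
Start: joints at [-1.276, 0.213, -0.034, 1.323, 0, 1.571], TCP at [145.268, -478.417, 231.306] pointing down, gripper open.
Joint ranges: [-2.98, 2.98], [-0.74, 1.72], [-1.14, 1.35], [-2.1, 2.04], [-1.57, 1.44], [-3.14, 3.14]. Speed limits (rad/s): [1.89, 1.89, 2.39, 2.57, 3.14, 3.14].

## Interface

Orientations are given as [roll, pitch, yaw] about the fixed x, y, z axes, in that order (R = Rz(yaw) Ry(pitch) Rx(roll)).
In Python, from cell import arm gives the robot as it stands. The module is installed in compiled form; this text tells all that it offers.
- The arm moves only by the shell command python3 -m creep 'ROWS' [FORCE]. ROWS is JSON, one flat list of numbers, 7 for each row, row after row: the turn, a rotation vector about the tool's x, y, z in degrees, then the shift along the tool's x, y, z in units of 25 mm (1.0 is 25 mm), then the finger opening in mm, from 0 to 85.4. A call has 1 to 12 rows; each row is the pose to reach, as a shift and turn from the pose commanded when the call began, along the tool's axes at that moment; what a row does not reach only later rows make up. A row lasts 1/8 s, in which the tool goes at most 62.5 mm and 10.7 degrees, less where a joint would pass 70% of its speed; a pose out of reach is approached as far as the arm can. A call with a gripper value outside its range is refused whole. The fingers move at their own pace and stop on an object; FORCE is the grip in N (left out, the last holds). Time passes only in rows, so rows that repeat a pose let the fingers close. It gives the time, the measured TCP pose, the force and the opening at its end, in the units of the state.
- arm.get_state(): the state, without advancing time (a new reading comes with each control period).
- arm.capture(name): name is "side" or "top"; returns a dict with "frame" (384x512x3 uint8, red, green, blue), "fx", "fy", "cx", "cy" (pixels), "eye" and "attitude" of the camera in the world. Camera axes: x right, y up, looking along -z (the intrinsics and any distortion apply to the point x, -y, -z); pixel columns grow to the right and rows downward; lengths in mm; the calibration is good to about 2 mm. A picture is of the moment at which its call begins. There is no depth.
- arm.sign_off(): hands the job in, once; it reports no verdict.
Trained networks look in the newest picture that a camera, given by its name, has taken for a name from the list of things; names that differ only in an ending like _2 or _b are one class to them, and where a whole thing is asked for, a point or a joint stands for the part that bears it (a point fixed in the world has none). Each returns a list of dicts, best first, with "conf" (0 to 1); they miss things now and then, are a little off and sometimes report something else, mostly with a low value. They report only what shows in the picture. A call takes as long as a camera call.
- arm.find_in(label, camera): "location" ([row, column] in pixels, amid what is visible of it).
- arm.place_of(label, camera): "location" ([row, column] in pixels: a listed point, or the origin of a listed thing).
The state is a dict: "clock": time; "q": joint angles; "qvel": joint speeds; "tau": joint torques, N m; "tcp_pos": TCP position; "ee_rot": TCP orientation; "wrist_force": force on the tool from outside, world axes, zero at the start; "wrist_torque": the same for the moment, N m; "opening": finger opening in mm.
Only numpy, scipy, OpenCV 4.12 (cv2) and the standard library are available. Lean on these libraries where they do the work, as an engineer would, in place of code of your own. Each camera call takes 0.05 s, during which the arm holds its last target. There are 200 camera calls.

## Task

Turn the rewinder's crank clockwise (seen from above) until its resistance suddenly drops away, and only then open the lid wide and lift out the cassette. Set the cassette down gently, flat with its rib up, inside the open white tray, let go of it, then shut the lid fully. Keep the cassette level and do not disturb the scale, the bowl or the beaker.

Things in the scene. Friction and masses are not known exactly. Their poses are not given: they have to be found in the camera images.
- rewinder: The tape rewinder, a grey bench machine fixed to the steel table; its yaw varies by about 0.25 rad either way. Origin: centre of the underside of its cassette bay, an open-topped box 170 (x) x 160 (y) x 95 high, walls and floor 4 mm. Its x axis points to the hinge side of the lid (away from the robot at yaw 0), y to the drive housing, z up. The drive housing (170 x 140, 42 high, crank on top) adjoins the bay on its +y side, centred at y = +150 mm.
- crank_axis (a point): Point on the crank's vertical axis, on top of the drive housing, 50 mm above the table (rewinder frame: x 0, y 150 mm).
- crank_knob (a point): Middle of the crank's upright black grip, 80 mm above the table, 50 mm from the crank's axis. The grip is a cylinder 22 mm in diameter, its ends 55 and 100 mm above the table; it spins freely on its pin, so it can be led round the circle with the hand's orientation kept fixed. The flat steel crank arm under it is 18 mm wide, top at 54 mm.
- crank (a joint): Angle of the crank in rad, growing as it turns clockwise seen from above. At 0 the grip lies on the rewinder's -x side of the axis. Starts anywhere in the first turn. Leading the grip round takes about 13 to 17 N while tape is being wound, and about 1 N once the tape's tail has come free, which happens suddenly after 1 to 2.5 turns from the start (the amount differs each time and cannot be read from this angle). Turning further after that is harmless.
- tail_arm (a joint): Tail-feeler of the rewinder, in m: 0 while tape still runs through the machine, jumps to 0.014 when the tail has come free. Seen as a small white flag (10 mm in x, 8 mm in y) in a black slot along y at the far (+x) edge of the drive housing's top: it jumps 14 mm away from the bay.
- lid (a joint): Hinge angle of the lid in rad: 0 shut, grows as it opens upward, at most 1.9. The stiff hinge keeps it wherever it is left; 1 to 4 N at the knob move it. The steel lid (170 x 160, 8 thick, top at 104 mm when shut) is hinged along the bay's +x rim.
- lid_handle (a point): Middle of the head of the lid's black knob: head 28 mm in diameter and 16 mm thick, on a 12 mm stem, the head's middle 35 mm off the lid's outer face, 140 mm from the hinge line along the lid and 30 mm from its free edge. 139 mm above the table when shut. Pinched along the hinge direction, the knob can turn between the fingers as the lid swings. The lid's hinge turns it about the rewinder's y axis.
- lid_hinge (a point): Middle of the lid's hinge line, 95.5 mm above the table, level with the underside of the shut lid; the line runs along the rewinder's y axis.
- cassette: Closed grey plastic tape cassette, 0.2 to 0.45 kg, lying flat on the bay's floor under the lid. Origin: centre of its underside. Shell 110 (x) x 90 (y) x 40 high; on top along its x axis an upright black carrying rib 70 long, 16 thick (y), 40 high (40 to 80 mm above the origin). z up, yaw within 0.06 rad of the rewinder's.
- tray: Open loose white plastic tray on the table, 220 (x) x 180 (y) x 30 high, walls and floor 4 mm, left or right of the rewinder. Origin: centre of its underside, z up. The cassette goes in here.
- scale: Kitchen scale, a bystander: black base 210 x 170 x 35 with a steel platter, 49 mm high in all, on the side where the tray is not. Origin: centre of its underside.
- bowl: Steel bowl, a bystander, 150 mm in diameter, 65 high, on the left beyond. Origin: centre of its underside.
- beaker: Tall steel beaker, a bystander, 80 mm in diameter, 130 high, on the right beyond. Origin: centre of its underside.

How it is judged:
By the outcome, as a careful person would: the job done as asked, in the order asked, and still so for the second after the job is handed in, with the robot touching nothing.
It also fails if it takes over 72 s, if anything falls off the work surface, if the arm or the gripper's body presses on something with over 40 N, if the wrist force passes 120 N, or if a joint passes its speed limit or range.

## Working session

There is one attempt and no reset: what is moved stays moved. The work goes in short steps, Python scripts to look and compute and a shell command to move; the robot and the scene stay as the last step left them, time stands still between calls to the robot, and variables do not carry over. Pictures are saved under pics/ and viewed, about 8 in all and at most 12, crops included, and the job is handed in when it is done.

```bash
ls; mkdir -p pics
cat > h.py <<'E'
import numpy as np, cv2
from scipy.spatial.transform import Rotation as R
from cell import arm
def cap(n,save=None):
    c=arm.capture(n)
    if save: cv2.imwrite('pics/'+save,c['frame'][:,:,::-1])
    return c
def rot(c):
    a=np.array(c['attitude'],float)
    return a if a.shape==(3,3) else (R.from_euler('xyz',a).as_matrix() if a.size==3 else R.from_quat(a).as_matrix())
def ray(c,rc):
    r,k=rc; return rot(c)@np.array([(k-c['cx'])/c['fx'],-(r-c['cy'])/c['fy'],-1])
def at_z(c,rc,z):
    d=ray(c,rc); e=np.array(c['eye'],float); return e+d*(z-e[2])/d[2]
def pix(c,p):
    v=rot(c).T@(np.array(p,float)-np.array(c['eye'],float)); return [c['cy']+c['fy']*v[1]/v[2], c['cx']-c['fx']*v[0]/v[2]]
def tool(p=None,e=None):
    s=arm.get_state(); return np.array(s['tcp_pos']),R.from_euler('xyz',s['ee_rot']).as_matrix()
E
python3 - <<'E'
from h import *
np.set_printoptions(precision=1,suppress=True)
s=arm.get_state(); print(s, arm.grip_point_offset)
hz=dict(rewinder=0,crank_axis=50,crank_knob=80,lid_handle=139,lid_hinge=95.5,tray=0,scale=0,bowl=0,beaker=0,cassette=4)
for n in('top','side'):
    c=cap(n,n+'0.png'); print(n,{k:v for k,v in c.items() if k!='frame'})
    for l,z in hz.items():
        for d in arm.place_of(l,n)[:2]: print(l,round(d['conf'],2),np.array(d['location']),at_z(c,d['location'],z))
im=[cv2.imread(f'pics/{n}0.png') for n in('top','side')]
cv2.imwrite('pics/a.png',cv2.resize(np.hstack(im),(800,300)))
E
```

```text
pics
{'clock': 0.0, 'q': array([-1.3,  0.2, -0. ,  1.3,  0. ,  1.6]), 'qvel': array([-0., -0.,  0., -0.,  0., -0.]), 'tau': array([  0. , -68.6,  48.7,   0. ,   0. ,   0. ]), 'tcp_pos': array([ 145.2, -478.1,  230.8]), 'ee_rot': array([-3.1, -0. ,  0.3]), 'wrist_force': array([ 0.6, -0.1,  0.8]), 'wrist_torque': array([-0., -0.,  0.]), 'opening': 85.61007131374848} 18.700000000000003
top {'fx': 350.97205059901535, 'fy': 350.97205059901535, 'cx': 253.08797877283078, 'cy': 190.55995879005792, 'eye': array([ 458. ,   -8. , 1213.2]), 'attitude': array([ 0.1, -0. , -1.6])}
rewinder 0.89 [211.  268.1] [501.2 -63.6   0. ]
crank_axis 0.93 [216.5 222.2] [481.4  90.5  50. ]
lid_handle 0.92 [224.8 269.9] [454.2 -62.5 139. ]
lid_hinge 0.91 [182.  263.9] [590.7 -46.2  95.5]
tray 0.56 [227.1 141. ] [446.3 373.3   0. ]
scale 0.89 [230.1 362.5] [ 435.3 -387.9    0. ]
bowl 0.65 [154.2 158.5] [700.3 319.4   0. ]
beaker 0.69 [162.2 342.3] [ 671.6 -324.2    0. ]
cassette 0.64 [166.3 339.4] [ 656.4 -312.7    4. ]
side {'fx': 347.52709067541326, 'fy': 347.52709067541326, 'cx': 256.92567144336266, 'cy': 189.3455143881502, 'eye': array([355.9, 831.3, 719.5]), 'attitude': array([ 1. , -0. , -2.9])}
crank_axis 0.78 [232.9 266.4] [491.4  94.5  50. ]
crank_axis 0.22 [229.7 285.2] [441.4  67.1  50. ]
crank_knob 0.7 [231.5 287.1] [431.3 107.3  80. ]
lid_handle 0.74 [181.8 291.9] [447.2 -53.3 139. ]
lid_hinge 0.95 [188.8 245. ] [591.4 -40.9  95.5]
tray 0.93 [334.4 254.4] [455.5 381.3   0. ]
tray 0.19 [232.  283.8] [450.2  21.7   0. ]
scale 0.78 [169.2 302.3] [ 442.7 -366.5    0. ]
bowl 0.91 [297.9 165. ] [695.2 339.2  -0. ]
beaker 0.69 [170.9 243.5] [ 665.4 -292.4    0. ]
beaker 0.34 [169.3 308.5] [ 418.7 -372.3    0. ]
cassette 0.43 [172.7 303.4] [ 434.7 -334.8    4. ]
```

View pics/a.png

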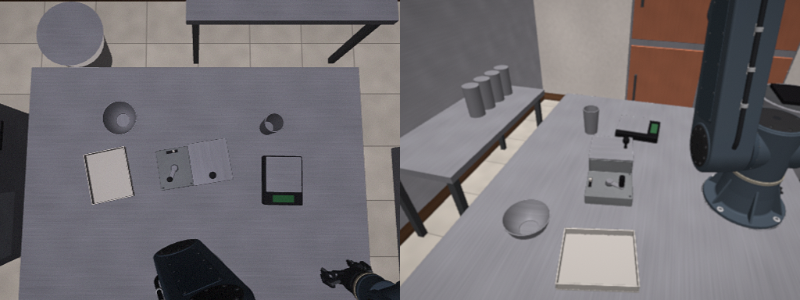

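Run:
```python
import cv2
im=cv2.imread('pics/top0.png')[140:290,100:320]
cv2.imwrite('pics/b.png',cv2.resize(im,None,fx=3.6,fy=3.6,interpolation=cv2.INTER_CUBIC))
```

```text
(no output)
```

View pics/b.png

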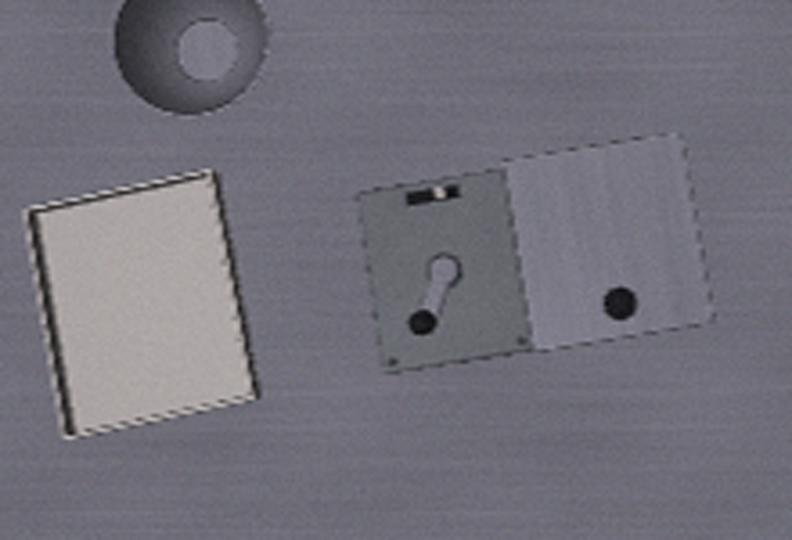

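The tray is on the left. The crank knob is at top-image pixel (229,217), and the flag is at the bay end of its slot, so the tape hasn't run out. The lid is shut. Next I'll fit the rewinder and tray poses from the corners and the network points.

```bash
cat > fit.py <<'E'
from h import *
from scipy.optimize import least_squares
def fit(pts,x0):  # pts: (cam,[r,c],local xyz,weight)
    def f(p):
        c,s=np.cos(p[2]),np.sin(p[2]); o=[]
        for cam,rc,l,w in pts:
            o+=list(w*(np.array(pix(cam,[p[0]+c*l[0]-s*l[1],p[1]+s*l[0]+c*l[1],l[2]]))-rc))
        return o
    r=least_squares(f,x0,loss='soft_l1'); return r.x,np.array(r.fun).reshape(-1,2)
E
python3 - <<'E'
from fit import *
np.set_printoptions(precision=2,suppress=True)
t=cap('top'); cr=lambda x,y:[140+y/3.6-.36,100+x/3.6-.36]
L=dict(rewinder=(0,0,0),crank_axis=(0,150,50),lid_handle=(-55,0,139),lid_hinge=(85,0,95.5))
P=[(t,cr(505,162),(85,80,104),1),(t,cr(682,135),(85,-80,104),1),(t,cr(714,320),(-85,-80,104),1),(t,cr(535,350),(-85,80,104),1),(t,cr(357,195),(85,220,42),1),(t,cr(387,373),(-85,220,42),1)]
T=[(t,cr(27,208),(110,90,30),1),(t,cr(213,172),(110,-90,30),1),(t,cr(259,397),(-110,-90,30),1),(t,cr(67,437),(-110,90,30),1)]
kn=[]
s=cap('side')
for n,c in(('top',t),('side',s)):
    for l,z in L.items():
        d=[d for d in arm.place_of(l,n) if d['conf']>.6]
        if d: P.append((c,d[0]['location'],z,1))
    for d in arm.place_of('crank_knob',n)[:1]: kn.append((n,d['location'],at_z(c,d['location'],80),d['conf']))
x,r=fit(P,[500,-60,.15]);print('rew',x,'\n',r)
y,r=fit(T,[450,377,.15]);print('tray',y,'\n',r)
kn.append(('eye',0,at_z(t,cr(422,322),100),1))
for k in kn:
    a=R.from_euler('z',-x[2]).apply(k[2]-[x[0],x[1],0]); print(k,a, 'r',np.hypot(a[0],a[1]-150),'ang',np.arctan2(a[1]-150,-a[0]))
E
```

```text
rew [511.34 -59.55   0.17] 
 [[ -0.19  -0.97]
 [ -1.02  -0.61]
 [  0.48   0.05]
 [  0.74  -0.43]
 [ -0.36  -0.44]
 [  0.75  -0.9 ]
 [  0.95  -0.68]
 [ -1.43   0.37]
 [ 72.14 115.44]
 [ -1.99   1.95]
 [ -2.18   0.75]
 [ -0.66  -1.77]]
tray [458.38 371.13   0.21] 
 [[-0.22 -0.34]
 [-1.35  0.45]
 [ 0.38 -0.05]
 [ 0.81 -0.03]]
('top', [230.1, 219.0], array([437.24,  97.94,  80.  ]), 0.54) [-46.88 167.62  80.  ] r 50.078731025181405 ang 0.3594687052103401
('side', [234.6, 284.0], array([437.39, 122.02,  80.  ]), 0.68) [-42.73 191.34  80.  ] r 59.448676982251925 ang 0.7688772891008753
('eye', 0, array([440.8 , 102.83, 100.  ]), 1) [-42.56 171.85 100.  ] r 47.839559252825644 ang 0.47432281952714567
```

```bash
cat >> h.py <<'E'
def go(p,psi,pitch=0,show=True):
    """rows to reach TCP p with tool down, yaw psi; pitch about rewinder y (world-fixed axis at yaw psi)"""
    s=arm.get_state(); R0=R.from_euler('xyz',s['ee_rot']); Rt=R.from_euler('z',psi)*R.from_euler('y',pitch)*R.from_euler('x',np.pi)
    rv=np.degrees((R0.inv()*Rt).as_rotvec()); sh=R0.inv().apply(np.array(p)-s['tcp_pos'])/25
    print(np.round(rv,2).tolist(),np.round(sh,3).tolist())
E
python3 -c "
from h import *
go([437,102.6,150],.17+np.pi/2)
go([437,102.6,63],.17+np.pi/2)"
```

```text
[0.0, 0.0, -82.85] [17.919, -18.848, 3.252]
[0.0, 0.0, -82.85] [17.919, -18.848, 6.732]
```

```bash
python3 -m creep '[0,0,-82.9,17.92,-18.85,1,60, 0,0,-82.9,17.92,-18.85,1,60, 0,0,-82.9,17.92,-18.85,1,60, 0,0,-82.9,17.92,-18.85,1,60, 0,0,-82.9,17.92,-18.85,1,60, 0,0,-82.9,17.92,-18.85,1,60, 0,0,-82.9,17.92,-18.85,2,60, 0,0,-82.9,17.92,-18.85,3,60, 0,0,-82.9,17.92,-18.85,3.25,60, 0,0,-82.9,17.92,-18.85,3.25,60, 0,0,-82.9,17.92,-18.85,3.25,60, 0,0,-82.9,17.92,-18.85,3.25,60]' 60
python3 - <<'E'
from h import *
cap('side','side1.png'); c=cap('top','top1.png')
go([437,102.6,63],.17+np.pi/2)
im=[cv2.imread('pics/side1.png')[130:330,190:390],cv2.imread('pics/top1.png')[130:330,150:350]]
cv2.imwrite('pics/c.png',cv2.resize(np.hstack(im),None,fx=2,fy=2,interpolation=cv2.INTER_CUBIC))
E
```

```text
clock: 3.2
tcp_pos: [437.3, 104.9, 149.0]
ee_rot: [-3.14, -0.0, 1.745]
wrist_force: [-0.1, -0.5, 0.6]
opening: 60.5
[-0.04, 0.01, 0.11] [-0.006, 0.011, 3.476]
```

View pics/c.png

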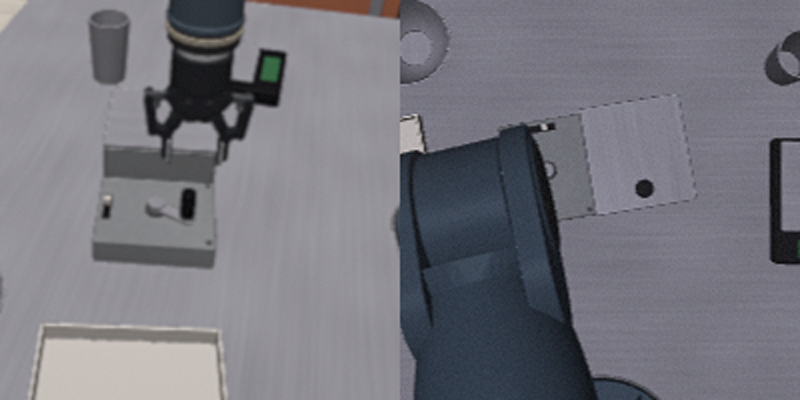

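Run:
```python
from h import *
np.set_printoptions(precision=1,suppress=True)
c=cap('side')
p,M=tool()
for z in (0,8):
  for o in (-34,0,34): print(z,o,(np.array(pix(c,p-M[:,2]*z+M[:,1]*o))-[130,190])[::-1]*2)
for nm,q in dict(knobtop=[436.6,102.6,100],knobbot=[436.6,102.6,55],axis=[484.9,88.9,58],hc1=[510-85*.985-220*.169,-59-85*.169+220*.985,42],hc2=[510+85*.985-220*.169,-59+85*.169+220*.985,42]).items(): print(nm,(np.array(pix(c,q))-[130,190])[::-1]*2)
im=cv2.imread('pics/side1.png')[185:275,230:310]
cv2.imwrite('pics/d.png',cv2.resize(im,None,fx=6,fy=6,interpolation=cv2.INTER_CUBIC))
```

```text
0 -34 [220.  161.4]
0 0 [194.3 160. ]
0 34 [168.7 158.6]
8 -34 [220.5 156.7]
8 0 [194.7 155.3]
8 34 [169.  153.9]
knobtop [191.9 189.1]
knobbot [189.8 213.6]
axis [158.2 199.9]
hc1 [218.6 246.5]
hc2 [ 94.1 239. ]
```

View pics/d.png

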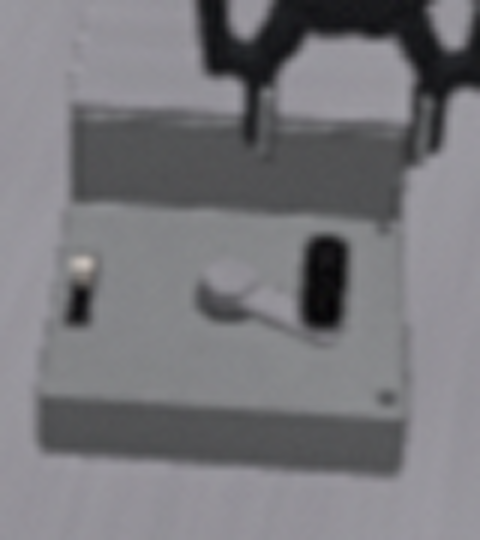

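The side view shows the knob at about (440,103), roughly 3 mm farther in x than my fit. The side camera's row bias also shows on the fingers. I'll descend and grip the knob.

```bash
python3 -m creep '[0,0,0,0,0.12,0.8,60, 0,0,0,0,0.12,1.8,60, 0,0,0,0,0.12,2.8,60, 0,0,0,0,0.12,3.5,60, 0,0,0,0,0.12,3.5,60, 0,0,0,0,0.12,3.5,10, 0,0,0,0,0.12,3.5,10, 0,0,0,0,0.12,3.5,10, 0,0,0,0,0.12,3.5,10, 0,0,0,0,0.12,3.5,10]' 60
python3 -c "
from h import *
s=arm.get_state();print(s['tcp_pos'],s['wrist_force'],s['opening'])"
```

```text
clock: 4.6
tcp_pos: [440.2, 103.2, 63.4]
ee_rot: [3.141, -0.0, 1.742]
wrist_force: [-4.1, -1.4, 11.1]
opening: 20.5
[440.22310115 103.21448666  63.4407965 ] [-4.06601176 -1.41963939 11.11383679] 20.50184624167075
```

```bash
python3 -m creep '[0,0,0,0.43,0.29,0,10, 0,0,0,0.78,0.69,0,10, 0,0,0,1.0,1.16,0,10, 0,0,0,1.1,1.67,0,10]' 60
python3 -c "
from h import *
s=arm.get_state();p,M=tool();print(s['tcp_pos'],M.T@s['wrist_force'],s['opening'])
for i in range(3):
  cap('side');s=arm.get_state();print(s['tcp_pos'],M.T@s['wrist_force'])"
```

```text
clock: 5.1
tcp_pos: [476.4, 135.8, 63.2]
ee_rot: [-3.141, 0.004, 1.741]
wrist_force: [-6.7, -22.0, 14.6]
opening: 20.3
[476.39719    135.84651947  63.2480316 ] [-20.55880109 -10.31069014 -14.52443158] 20.33492697401504
[478.08952347 136.03297691  63.3665378 ] [-16.86429006  -2.43353383 -11.84497466]
[478.13302227 135.99551374  63.47159336] [-15.36192495   2.51882018  -8.03640319]
[478.13443653 135.9915641   63.54498631] [-14.58222208   2.66798285  -5.57727513]
```

```bash
python3 -m creep '[0,0,0,-0.15,0.51,0,10, 0,0,0,-0.33,1.0,0,10, 0,0,0,-0.64,1.43,0,10, 0,0,0,-1.04,1.76,0,10, 0,0,0,-1.52,1.98,0,10, 0,0,0,-2.03,2.06,0,10, 0,0,0,-2.55,2.01,0,10, 0,0,0,-3.04,1.83,0,10, 0,0,0,-3.46,1.53,0,10, 0,0,0,-3.8,1.12,0,10, 0,0,0,-4.01,0.65,0,10, 0,0,0,-4.1,0.13,0,10]' 60
python3 -c "
from h import *
s=arm.get_state();p,M=tool();print(s['tcp_pos'],M.T@s['wrist_force'],s['opening'])
for i in range(2):
  cap('side');s=arm.get_state();print(s['tcp_pos'],M.T@s['wrist_force'])"
```

```text
clock: 6.75
tcp_pos: [499.0, 37.5, 63.6]
ee_rot: [3.137, -0.001, 1.742]
wrist_force: [9.6, 10.6, -7.2]
opening: 20.5
[498.96467994  37.5131527   63.55529698] [ 8.76177516 11.25575284  7.21445292] 20.462909307905445
[496.95000137  37.15892943  63.31993406] [ 2.041804   -0.0778354  -3.47532093]
[496.69538461  37.09263259  63.24154505] [ 3.0607501  -4.25477247 -6.31106182]
```

```bash
python3 -m creep '[0,0,0,0.03,-0.52,0,10, 0,0,0,0.23,-1.0,0,10, 0,0,0,0.54,-1.43,0,10, 0,0,0,0.94,-1.76,0,10, 0,0,0,1.42,-1.98,0,10, 0,0,0,1.93,-2.06,0,10, 0,0,0,2.45,-2.01,0,10, 0,0,0,2.94,-1.83,0,10, 0,0,0,3.36,-1.53,0,10, 0,0,0,3.7,-1.13,0,10, 0,0,0,3.91,-0.65,0,10, 0,0,0,4.0,-0.14,0,10]' 60
python3 -c "
from h import *
s=arm.get_state();p,M=tool();print(s['tcp_pos'],M.T@s['wrist_force'],s['opening'])"
python3 -m creep '[0,0,0,-0.05,0.52,0,10, 0,0,0,-0.23,1.0,0,10, 0,0,0,-0.54,1.43,0,10, 0,0,0,-0.94,1.76,0,10, 0,0,0,-1.42,1.98,0,10, 0,0,0,-1.93,2.06,0,10, 0,0,0,-2.45,2.01,0,10, 0,0,0,-2.94,1.83,0,10, 0,0,0,-3.36,1.53,0,10, 0,0,0,-3.7,1.13,0,10, 0,0,0,-3.91,0.65,0,10, 0,0,0,-4.0,0.13,0,10]' 60
python3 -c "
from h import *
s=arm.get_state();p,M=tool();print(s['tcp_pos'],M.T@s['wrist_force'],s['opening'])
c=cap('side','side2.png')
print(arm.find_in('tail_arm','side'))"
```

```text
clock: 8.35
tcp_pos: [475.9, 135.2, 63.3]
ee_rot: [-3.14, -0.0, 1.742]
wrist_force: [-11.7, -3.4, 18.6]
opening: 20.5
[475.90542029 135.20658228  63.30152461] [ -1.32348058 -12.15939074 -18.56546211] 20.45758066380511
clock: 9.85
tcp_pos: [498.7, 37.4, 63.5]
ee_rot: [3.137, -0.001, 1.742]
wrist_force: [11.0, 11.0, -4.7]
opening: 20.2
[498.67081141  37.41971407  63.51516721] [ 8.95140595 12.6735124   4.72009225] 20.249018965609803
[]
```

```bash
python3 -m creep '[0,0,0,0.03,-0.52,0,10, 0,0,0,0.23,-1.0,0,10, 0,0,0,0.54,-1.43,0,10, 0,0,0,0.94,-1.76,0,10, 0,0,0,1.42,-1.98,0,10, 0,0,0,1.93,-2.06,0,10, 0,0,0,2.45,-2.01,0,10, 0,0,0,2.94,-1.83,0,10, 0,0,0,3.36,-1.53,0,10, 0,0,0,3.7,-1.13,0,10, 0,0,0,3.91,-0.65,0,10, 0,0,0,4.0,-0.14,0,10]' 60
python3 -c "
from h import *
s=arm.get_state();p,M=tool();print(s['tcp_pos'],M.T@s['wrist_force'],s['opening'])
c=cap('side','side3.png')
print(arm.find_in('tail_arm','side'))"
```

```text
clock: 11.45
tcp_pos: [475.7, 135.1, 63.3]
ee_rot: [-3.14, -0.0, 1.742]
wrist_force: [-10.3, -3.1, 19.5]
opening: 20.8
[475.68969989 135.14959122  63.27309111] [ -1.32614472 -10.72855665 -19.50950046] 20.783904479341377
[{'location': [237.5, 268.5], 'conf': 0.66}]
```

```bash
python3 -m creep '[0,0,0,-0.05,0.52,0,10, 0,0,0,-0.23,1.0,0,10, 0,0,0,-0.54,1.43,0,10, 0,0,0,-0.94,1.76,0,10, 0,0,0,-1.42,1.98,0,10, 0,0,0,-1.93,2.06,0,10, 0,0,0,-2.45,2.01,0,10, 0,0,0,-2.94,1.83,0,10, 0,0,0,-3.36,1.53,0,10, 0,0,0,-3.7,1.13,0,10, 0,0,0,-3.91,0.65,0,10, 0,0,0,-4.0,0.13,0,10]' 60
python3 -c "
from h import *
s=arm.get_state();p,M=tool();print(s['tcp_pos'],M.T@s['wrist_force'],s['opening'])
c=cap('side','side4.png')
print(arm.find_in('tail_arm','side'))
im=[cv2.imread(f'pics/side{i}.png')[190:290,220:330] for i in (3,4)]
cv2.imwrite('pics/e.png',cv2.resize(np.hstack(im),None,fx=3.5,fy=3.5,interpolation=cv2.INTER_CUBIC))
"
```

```text
clock: 13.05
tcp_pos: [497.0, 36.9, 63.3]
ee_rot: [3.14, -0.0, 1.742]
wrist_force: [-0.6, 10.5, 7.5]
opening: 20.3
[497.00085937  36.92016482  63.33622689] [10.42839236  1.1777692  -7.44821113] 20.341756023320375
[]
```

View pics/e.png

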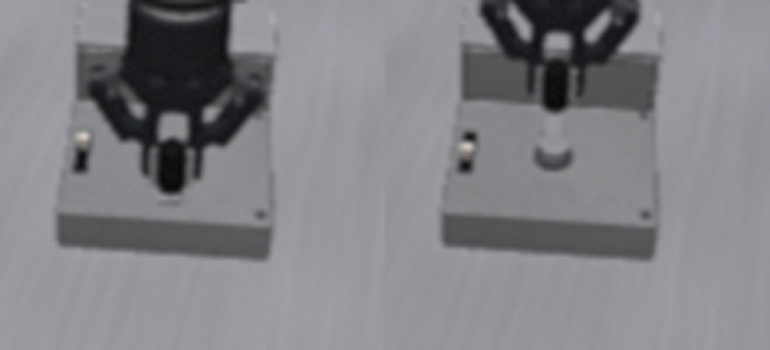

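The resistance dropped from about 12 N to 1 N, and the flag moved along its slot away from the bay (crop y 138 to 150), so the tail is free. I'll release the crank and go above the lid knob.

```bash
python3 - <<'E'
from h import *
t=cap('top'); 
print('handle eye',at_z(t,[140+303/3.6-.36,100+620/3.6-.36],147))
go([458.6,-70.5,185],.17)
E
python3 -m creep '[0,0,0,0,0,0,60, 0,0,0,0,0,0,60, 0,0,0,0,0,0,60, 0,0,0,0,0,-1,60, 0,0,0,0,0,-3,60, 0,0,0,0,0,-4.9,60]' 40
```

```text
handle eye [457.22813183 -68.02260498 147.        ]
[0.03, -0.07, 90.05] [-3.976, -2.22, -4.87]
clock: 13.95
tcp_pos: [496.3, 36.8, 186.4]
ee_rot: [-3.141, 0.0, 1.742]
wrist_force: [1.3, 0.2, -0.3]
opening: 60.2
```

```bash
python3 -m creep '[0,0,90,-3.94,-2.24,0,60, 0,0,90,-3.94,-2.24,0,60, 0,0,90,-3.94,-2.24,0,60, 0,0,90,-3.94,-2.24,0,60, 0,0,90,-3.94,-2.24,0,60, 0,0,90,-3.94,-2.24,0,60, 0,0,90,-3.94,-2.24,0,60, 0,0,90,-3.94,-2.24,0,60, 0,0,90,-3.94,-2.24,0,60, 0,0,90,-3.94,-2.24,0,60]'
python3 - <<'E'
from h import *
np.set_printoptions(precision=1,suppress=True)
c=cap('side','side5.png'); s=arm.get_state(); print(s['tcp_pos'],s['ee_rot'])
go([458,-69.5,120],.17)
for q in ([458,-69.5,147],[458,-69.5,131],s['tcp_pos']): print((np.array(pix(c,q))-[120,240])[::-1]*6)
im=cv2.imread('pics/side5.png')[120:220,240:340]
cv2.imwrite('pics/f.png',cv2.resize(im,None,fx=6,fy=6,interpolation=cv2.INTER_CUBIC))
E
```

```text
clock: 15.2
tcp_pos: [458.1, -69.8, 185.0]
ee_rot: [3.142, 0.0, 0.171]
wrist_force: [-0.1, -0.6, -0.5]
opening: 59.7
[458.1 -69.8 185. ] [3.1 0.  0.2]
[0.0, 0.01, 0.15] [-0.001, -0.012, 2.6]
[296.4 337.8]
[294.2 363.9]
[301.8 273.5]
```

View pics/f.png

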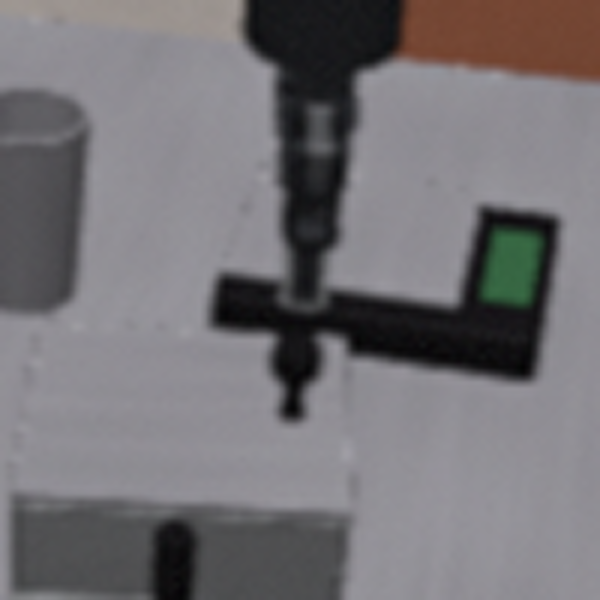

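```bash
python3 -m creep '[0,0,0,0,0,1,60, 0,0,0,0,0,2,60, 0,0,0,0,0,2.6,60, 0,0,0,0,0,2.6,60, 0,0,0,0,0,2.6,15, 0,0,0,0,0,2.6,15, 0,0,0,0,0,2.6,15, 0,0,0,0,0,2.6,15]' 40
python3 - <<'E'
from h import *
s=arm.get_state();print(s['tcp_pos'],s['wrist_force'],s['opening'])
for i in range(1,13):
    a=.15*i; print(round(a,2),round((-140*np.cos(a)+43.5*np.sin(a)+140)/25,2),round(-(140*np.sin(a)+43.5*np.cos(a)-43.5)/25,2))
E
```

```text
clock: 16.25
tcp_pos: [458.3, -67.8, 121.1]
ee_rot: [-3.138, -0.002, 0.172]
wrist_force: [-5.5, 18.3, 13.1]
opening: 26.3
[458.29244392 -67.81981268 121.11120232] [-5.54546588 18.31227334 13.07047657] 26.346614558036624
0.15 0.32 -0.82
0.3 0.76 -1.58
0.45 1.31 -2.26
0.6 1.96 -2.86
0.75 2.69 -3.35
0.9 3.48 -3.73
1.05 4.32 -3.98
1.2 5.19 -4.11
1.35 6.07 -4.11
1.5 6.94 -3.97
1.65 7.78 -3.7
1.8 8.57 -3.32
```

```bash
python3 -m creep '[0,0,0,0.32,-0.08,-0.82,15, 0,0,0,0.76,-0.08,-1.58,15, 0,0,0,1.31,-0.08,-2.26,15, 0,0,0,1.96,-0.08,-2.86,15, 0,0,0,2.69,-0.08,-3.35,15, 0,0,0,3.48,-0.08,-3.73,15]' 40
python3 -c "
from h import *
s=arm.get_state();print(s['tcp_pos'],s['wrist_force'],s['opening'])"
```

```text
clock: 17.0
tcp_pos: [543.7, -53.5, 214.4]
ee_rot: [3.14, 0.0, 0.171]
wrist_force: [-0.6, -6.9, -5.6]
opening: 26.1
[543.740083   -53.52112407 214.38282018] [-0.56282184 -6.8582885  -5.61794536] 26.067356002803773
```

```bash
python3 -m creep '[0,0,0,0.84,0,-0.25,15, 0,0,0,1.71,0,-0.38,15, 0,0,0,2.59,0,-0.38,15, 0,0,0,3.46,0,-0.24,15, 0,0,0,4.3,0,0.03,15, 0,0,0,5.09,0,0.41,15, 0,0,0,5.09,0,0.41,15]' 40
python3 -c "
from h import *
s=arm.get_state();print(s['tcp_pos'],s['ee_rot'],s['wrist_force'],s['opening'])"
```

```text
clock: 17.88
tcp_pos: [671.2, -32.7, 203.7]
ee_rot: [3.138, -0.003, 0.17]
wrist_force: [7.2, -10.4, 5.8]
opening: 26.1
[671.22418018 -32.67519964 203.73470777] [ 3.13840219e+00 -3.12225970e-03  1.70417944e-01] [  7.1989629  -10.39553955   5.75508504] 26.139924025582808
```

```bash
python3 -m creep '[0,0,0,0,0,0,60, 0,0,0,0,0,0,60, 0,0,0,0,0,0,60, 0,0,0,0,0,-1.5,60, 0,0,0,0,0,-3.7,60, 0,0,0,-2,-1,-3.8,60, 0,0,0,-4,-3,-3.8,60, 0,0,0,-6,-5,-3.8,60, 0,0,0,-8,-6.5,-3.8,60, 0,0,0,-8,-6.5,-3.8,60, 0,0,0,-8,-6.5,-3.8,60]' 40
python3 - <<'E'
from h import *
np.set_printoptions(precision=1,suppress=True)
t=cap('top','top6.png')
for l,z in(('cassette',4),('lid_handle',225)):
  for d in arm.place_of(l,'top')[:2]: print(l,d['conf'],at_z(t,d['location'],z))
c=cap('side','side6.png')
for l,z in(('cassette',4),('lid_handle',225)):
  for d in arm.place_of(l,'side')[:2]: print(l,d['conf'],at_z(c,d['location'],z))
print(tool()[0])
a=cv2.resize(cv2.imread('pics/top6.png')[160:260,230:330],None,fx=4,fy=4,interpolation=cv2.INTER_CUBIC)
b=cv2.resize(cv2.imread('pics/side6.png')[130:230,220:320],None,fx=4,fy=4,interpolation=cv2.INTER_CUBIC)
cv2.imwrite('pics/g.png',np.hstack([a,b]))
E
```

```text
clock: 19.25
tcp_pos: [445.0, 85.4, 298.9]
ee_rot: [-3.133, -0.001, 0.185]
wrist_force: [0.6, -0.2, 0.0]
opening: 60.2
cassette 0.68 [509.3 -64.5   4. ]
cassette 0.18 [506.9 -60.7   4. ]
lid_handle 0.62 [657.  -31.8 225. ]
lid_handle 0.22 [480.1  72.1 225. ]
cassette 0.63 [501.3 -72.3   4. ]
lid_handle 0.73 [663.2 -19.2 225. ]
lid_handle 0.46 [406.7  19.6 225. ]
[446.7  84.7 297.7]
```

View pics/g.png

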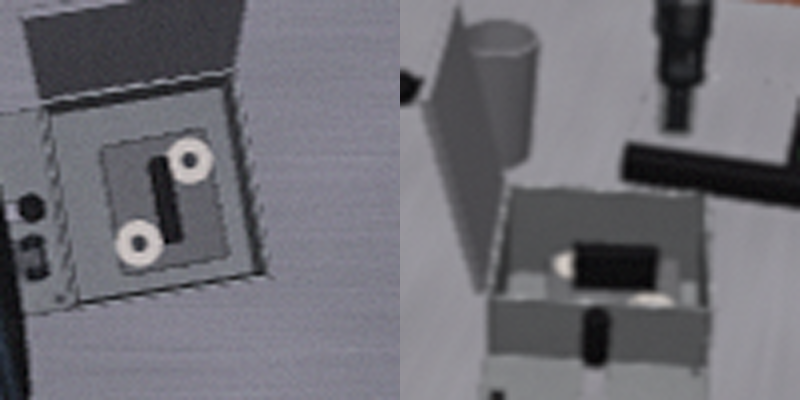

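Run:
```python
from fit import *
np.set_printoptions(precision=2,suppress=True)
t=cap('top'); cr=lambda x,y:[160+y/4-.37,230+x/4-.37]
P=[(t,cr(100,148),(55,45,44),1),(t,cr(205,127),(55,-45,44),1),(t,cr(230,255),(-55,-45,44),1),(t,cr(122,277),(-55,45,44),1),(t,cr(159,155),(35,0,84),1),(t,cr(173,243),(-35,0,84),1)]
x,r=fit(P,[510,-63,.17]);print(x);print(r)
# bay rim corners for the same-bias check, against mech. contact estimate
B=[(t,cr(45,108),(85,80,95),1),(t,cr(232,78),(85,-80,95),1),(t,cr(266,272),(-85,-80,95),1),(t,cr(75,305),(-85,80,95),1)]
y,r=fit(B,[510,-60,.17]);print('bay',y);print(r)
c=cap('side')
for q in([35,0,84],[-35,0,84],[-35,0,44],[35,0,44]):
    p=np.array([x[0],x[1],0])+R.from_euler('z',x[2]).apply(q); print(((np.array(pix(c,p))-[130,220])*4)[::-1]+[400,0])
go([x[0],x[1],200],x[2])
```

```text
[503.11 -69.95   0.18]
[[-0.46 -0.29]
 [-0.05 -0.09]
 [ 0.43 -0.12]
 [-0.14  0.21]
 [ 0.4  -0.12]
 [-0.18  0.42]]
bay [510.7  -59.58   0.17]
[[-1.59 -1.88]
 [-2.49  0.48]
 [ 1.46  1.59]
 [ 1.87 -0.44]]
[572.46 241.33]
[660.03 245.45]
[656.83 285.63]
[571.03 281.51]
[-0.47, 0.04, 0.14] [1.105, 6.531, 3.855]
```

```bash
python3 -m creep '[0,0,0,0.5,2.5,0,50, 0,0,0,1,5,0,50, 0,0,0,1.16,6.53,1,50, 0,0,0,1.16,6.53,3,50, 0,0,0,1.16,6.53,5,50, 0,0,0,1.16,6.53,6,50, 0,0,0,1.16,6.53,6,50, 0,0,0,1.16,6.53,6,50]' 50
python3 -c "
from h import *
s=arm.get_state();print(s['tcp_pos'],s['ee_rot'],s['wrist_force'],s['opening'])
go([504.5,-70,50],.18)"
```

```text
clock: 20.65
tcp_pos: [504.8, -69.1, 147.9]
ee_rot: [-3.134, -0.001, 0.183]
wrist_force: [0.3, 1.2, 0.5]
opening: 50.2
[504.83959843 -69.11548826 147.85719953] [-3.13366770e+00 -1.21615852e-03  1.83459003e-01] [0.29624656 1.18886033 0.45064846] 50.205116864641816
[-0.45, -0.07, 0.2] [-0.025, 0.063, 3.914]
```

```bash
python3 -m creep '[-0.45,0,0,0,0.04,1,50, -0.45,0,0,0,0.04,2,50, -0.45,0,0,0,0.04,3,50, -0.45,0,0,0,0.04,3.7,50, -0.45,0,0,0,0.04,3.9,50, -0.45,0,0,0,0.04,3.9,50, -0.45,0,0,0,0.04,3.9,8, -0.45,0,0,0,0.04,3.9,8, -0.45,0,0,0,0.04,3.9,8, -0.45,0,0,0,0.04,3.9,8, -0.45,0,0,0,0.04,3.9,8]' 60
python3 -c "
from h import *
s=arm.get_state();print(s['tcp_pos'],s['ee_rot'],s['wrist_force'],s['wrist_torque'],s['opening'])"
```

```text
clock: 22.02
tcp_pos: [504.6, -69.1, 49.9]
ee_rot: [-3.141, -0.001, 0.184]
wrist_force: [-1.2, 1.4, 6.6]
opening: 15.1
[504.62301677 -69.11148558  49.92719152] [-3.14135745e+00 -1.13571198e-03  1.83689964e-01] [-1.1836617   1.39958816  6.58954258] [ 0.08284331  0.20501454 -0.04169585] 15.0942156779452
```

```bash
python3 -m creep '[0,0,0,0,0,-0.2,8, 0,0,0,0,0,-0.8,8, 0,0,0,0,0,-1.6,8, 0,0,0,0,0,-2.6,8, 0,0,0,0,0,-3.6,8, 0,0,0,0,0,-4.6,8, 0,0,0,0,0,-5.2,8, 0,0,0,0,0,-5.5,8, 0,0,0,0,0,-5.5,8]' 60
python3 -c "
from h import *
s=arm.get_state();print(s['tcp_pos'],s['ee_rot'],s['wrist_force'],s['wrist_torque'],s['opening'])
go([459.5,371,186],.21);go([459.5,371,50],.21)"
```

```text
clock: 23.15
tcp_pos: [504.2, -69.2, 186.7]
ee_rot: [-3.141, 0.0, 0.184]
wrist_force: [0.2, -0.1, -4.0]
opening: 15.0
[504.16674707 -69.23086226 186.69484927] [-3.14115277e+00  9.68790402e-06  1.83537447e-01] [ 0.22814931 -0.05940959 -3.98756837] [ 0.02931204 -0.07439168 -0.00061006] 15.035034377827557
[-0.03, 0.0, -1.52] [1.457, -17.64, 0.036]
[-0.03, 0.0, -1.52] [1.457, -17.637, 5.476]
```

```bash
python3 -m creep '[0,0,0,0,-0.6,0,8, 0,0,0,0.1,-1.8,0,8, 0,0,-0.2,0.2,-3.4,0,8, 0,0,-0.4,0.4,-5.2,0,8, 0,0,-0.6,0.6,-7.2,0,8, 0,0,-0.8,0.8,-9.2,0,8, 0,0,-1,0.9,-11.2,0,8, 0,0,-1.2,1.1,-13.2,0,8, 0,0,-1.4,1.2,-15,0,8, 0,0,-1.5,1.35,-16.4,0,8, 0,0,-1.5,1.46,-17.3,0,8, 0,0,-1.5,1.46,-17.64,0,8]' 60
python3 - <<'E'
from h import *
c=cap('side','side7.png')
s=arm.get_state();print(s['tcp_pos'],s['ee_rot'],s['wrist_force'],s['opening'])
go([459.5,371,50],.21)
cv2.imwrite('pics/i.png',cv2.resize(cv2.imread('pics/side7.png')[150:384,130:400],None,fx=2,fy=2,interpolation=cv2.INTER_CUBIC))
E
```

```text
clock: 24.65
tcp_pos: [511.2, 176.0, 186.9]
ee_rot: [-3.09, 0.002, 0.302]
wrist_force: [0.7, -0.2, -3.4]
opening: 15.3
[511.38961651 176.24336885 186.88116593] [-3.08987056e+00  2.24557324e-03  3.02668365e-01] [-0.29019433  0.77498697 -3.93097313] 15.43594503067702
[-2.96, 0.27, 5.3] [0.353, -7.761, 5.884]
```

View pics/i.png

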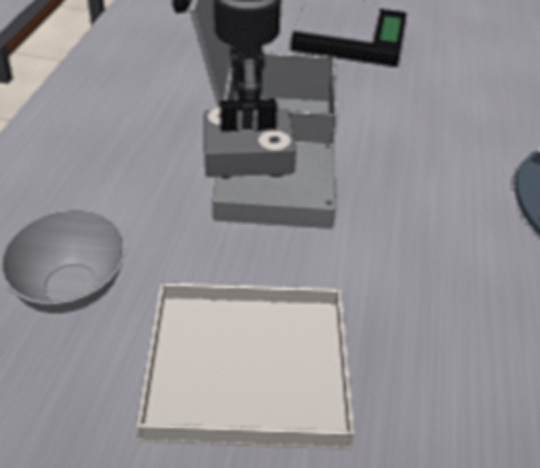

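The cassette is held level to within about 3° and the tray ahead is clear. Motion lagged and tilted at that speed, so I'll check the joints and go slower.

```bash
python3 -m creep '[-3,0.3,5.3,0,0,0,8, -3,0.3,5.3,0,-0.3,0,8, -3,0.3,5.3,0.05,-0.9,0,8, -3,0.3,5.3,0.1,-1.7,0,8]' 60
python3 - <<'E'
from h import *
s=arm.get_state();print(s['q'],s['tcp_pos'],s['ee_rot'],s['wrist_force'],s['opening'])
go([459.5,371,186],.21)
E
```

```text
clock: 25.2
tcp_pos: [515.2, 168.2, 189.2]
ee_rot: [-3.098, 0.001, 0.291]
wrist_force: [-0.0, -0.2, -2.8]
opening: 15.1
[ 0.29023833  0.31068534 -0.01260223  1.24873887  0.0436591   3.14059446] [515.15089117 168.23702348 189.24328498] [-3.09793234e+00  1.18655065e-03  2.91235579e-01] [-0.02619922 -0.17889827 -2.75859834] 15.098305612417112
[-2.5, 0.17, 4.65] [0.197, -8.394, 0.496]
```

Joint 6 is at its limit because ψ = q1 + π − q6, so it can't hold the tray's yaw. I'll turn the cassette about 0.5 rad relative to the tray instead. It still fits, with about 20 mm of margin.

Run:
```python
from h import *
s=arm.get_state()
go([515,168.5,187],.45);go([459.5,371,186],.74)
```

```text
[-2.5, -0.13, -9.1] [-0.003, -0.008, 0.09]
[-2.47, -0.49, -25.71] [0.197, -8.394, 0.496]
```

```bash
python3 -m creep '[-1.5,0,-5,0,0,0,8, -2.5,-0.1,-9,0,0,0.1,8, -2.5,-0.1,-9,0,0,0.1,8, -2.5,-0.1,-9,0,0,0.1,8]' 60
python3 - <<'E'
from h import *
s=arm.get_state();print(s['q'],s['tcp_pos'],s['ee_rot'],s['wrist_force'],s['opening'])
go([459.5,371,186],.74)
E
```

```text
clock: 25.7
tcp_pos: [515.2, 167.8, 186.7]
ee_rot: [3.141, -0.001, 0.446]
wrist_force: [1.3, 1.0, -4.1]
opening: 15.1
[ 3.14995697e-01  3.10048841e-01 -1.90669672e-02  1.24113243e+00
 -1.35442893e-04  3.01050322e+00] [515.24929032 167.84628448 186.74303347] [ 3.14138673e+00 -5.25678186e-04  4.46085147e-01] [ 1.27904573  1.0399075  -4.0512853 ] 15.135418010826651
[0.02, -0.03, -16.84] [1.494, -8.293, 0.029]
```

Level again. On to the tray.

```bash
python3 -m creep '[0,0,-3,0.08,-0.4,0,8, 0,0,-6,0.25,-1.2,0,8, 0,0,-9,0.4,-2.2,0,8, 0,0,-11,0.6,-3.3,0,8, 0,0,-13,0.8,-4.4,0,8, 0,0,-15,1,-5.5,0,8, 0,0,-16.8,1.2,-6.6,0,8, 0,0,-16.8,1.4,-7.5,0,8, 0,0,-16.8,1.5,-8.1,0,8, 0,0,-16.8,1.5,-8.3,0,8, 0,0,-16.8,1.5,-8.3,0,8, 0,0,-16.8,1.5,-8.3,0,8]' 60
python3 - <<'E'
from h import *
s=arm.get_state();print(s['q'],s['tcp_pos'],s['ee_rot'],s['wrist_force'],s['opening'])
go([459.5,371,50],.74)
E
```

```text
clock: 27.2
tcp_pos: [459.7, 370.0, 186.6]
ee_rot: [3.141, -0.0, 0.739]
wrist_force: [-0.4, -0.6, -4.7]
opening: 15.3
[ 6.78295313e-01  4.11267106e-01  1.25683415e-01  1.28508863e+00
 -1.01428410e-03  3.08054285e+00] [459.70464864 370.03995718 186.57068796] [ 3.14057269e+00 -6.18895646e-05  7.39345084e-01] [-0.41913534 -0.58698218 -4.66208978] 15.337217291153575
[0.06, -0.0, -0.04] [0.019, -0.039, 5.463]
```

Lower it, slowing near the floor.

```bash
python3 -m creep '[0,0,0,0,0,0.6,8, 0,0,0,0,0,1.6,8, 0,0,0,0,0,2.6,8, 0,0,0,0,0,3.6,8, 0,0,0,0,0,4.4,8, 0,0,0,0,0,4.8,8, 0,0,0,0,0,5.05,8, 0,0,0,0,0,5.2,8, 0,0,0,0,0,5.28,8, 0,0,0,0,0,5.34,8, 0,0,0,0,0,5.38,8]' 60
python3 -c "
from h import *
s=arm.get_state();print(s['tcp_pos'],s['wrist_force'])"
python3 -m creep '[0,0,0,0,0,0.03,8, 0,0,0,0,0,0.06,8, 0,0,0,0,0,0.08,8]' 60
```

```text
clock: 28.58
tcp_pos: [459.7, 370.7, 52.1]
ee_rot: [3.141, -0.0, 0.74]
wrist_force: [0.1, -0.8, -3.1]
opening: 15.5
[459.65832971 370.69529359  52.14447706] [ 0.08024355 -0.77006274 -3.06668941]
clock: 28.95
tcp_pos: [459.5, 370.6, 50.0]
ee_rot: [3.141, -0.0, 0.74]
wrist_force: [-2.5, -0.1, 1.1]
opening: 15.2
```

```bash
python3 -m creep '[0,0,0,0,0,0,45, 0,0,0,0,0,0,45, 0,0,0,0,0,0,45, 0,0,0,0,0,-0.2,45, 0,0,0,0,0,-1,45, 0,0,0,0,0,-2.5,45, 0,0,0,0,0,-4.5,45, 0,0,0,0,0,-6.5,45, 0,0,0,0,0,-8.5,45, 0,0,0,0,0,-10,45]' 60
python3 - <<'E'
from h import *
s=arm.get_state();print(s['tcp_pos'],s['ee_rot'],s['opening'])
cap('side','side8.png')
cv2.imwrite('pics/j.png',cv2.resize(cv2.imread('pics/side8.png')[100:384,130:400],None,fx=2,fy=2,interpolation=cv2.INTER_CUBIC))
E
```

```text
clock: 30.2
tcp_pos: [459.4, 370.7, 302.8]
ee_rot: [3.141, -0.002, 0.74]
wrist_force: [0.5, 0.2, -0.5]
opening: 45.1
[459.37810989 370.71418947 302.77768797] [ 3.14056457e+00 -2.25178834e-03  7.40087287e-01] 45.069468488834886
```

View pics/j.png

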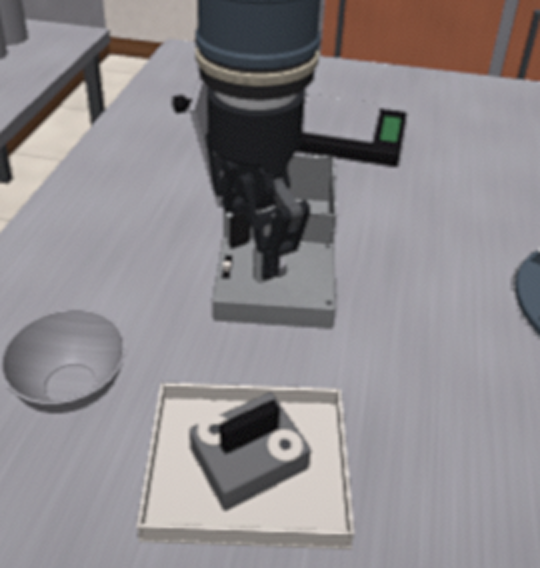

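The cassette is flat in the tray with its rib up, at crop (250,450) and clear of the walls. Next I'll grip the lid knob again and swing the lid shut.

Run:
```python
from h import *
go([671.2,-32.7,303],.17)
```

```text
[-0.04, -0.4, 32.67] [-4.657, 17.627, 0.149]
```

```bash
python3 -m creep '[0,0,0,-0.3,1.2,0,60, 0,0,2,-0.7,2.8,0,60, 0,0,5,-1.2,4.6,0,60, 0,0,8,-1.7,6.4,0,60, 0,0,12,-2.2,8.2,0,60, 0,0,16,-2.6,10,0,60, 0,0,20,-3.1,11.8,0,60, 0,0,24,-3.6,13.6,0,60, 0,0,28,-4.1,15.4,0,60, 0,-0.2,32.6,-4.5,17,0,60, 0,-0.4,32.6,-4.66,17.63,0,60, 0,-0.4,32.6,-4.66,17.63,0,60]' 40
python3 -m creep '[0,0,0,0,0,0,60, 0,0,0,0,0,0,60, 0,0,0,0,0,0,60]'
python3 - <<'E'
from h import *
s=arm.get_state();print(s['q'],s['tcp_pos'],s['ee_rot'],s['opening'])
go([671.2,-32.7,203.7],.17)
E
```

```text
clock: 31.75
tcp_pos: [670.9, -34.3, 299.8]
ee_rot: [3.139, 0.007, 0.17]
wrist_force: [-0.4, 0.1, -0.5]
opening: 60.0
clock: 32.12
tcp_pos: [670.4, -32.6, 300.8]
ee_rot: [3.139, 0.006, 0.172]
wrist_force: [-0.5, 0.2, 0.0]
opening: 59.7
[-0.04671101  0.65372472  0.8103404   1.73226663 -0.00386295  2.92284065] [670.39301053 -32.55800976 300.79221288] [3.13887527 0.00557724 0.17204278] 59.72945216675624
[0.16, 0.32, 0.12] [0.052, 0.001, 3.883]
```

```bash
python3 -m creep '[0,0.3,0,0.04,0,1,60, 0,0.3,0,0.04,0,2,60, 0,0.3,0,0.04,0,3,60, 0,0.3,0,0.04,0,3.6,60, 0,0.3,0,0.04,0,3.88,60, 0,0.3,0,0.04,0,3.88,60, 0,0.3,0,0.04,0,3.88,15, 0,0.3,0,0.04,0,3.88,15, 0,0.3,0,0.04,0,3.88,15, 0,0.3,0,0.04,0,3.88,15]' 40
python3 - <<'E'
from h import *
s=arm.get_state();print(s['tcp_pos'],s['ee_rot'],s['wrist_force'],s['opening'])
f=lambda a:np.array([(-140*np.cos(a)+43.5*np.sin(a))/25,-(140*np.sin(a)+43.5*np.cos(a))/25])
for i in range(1,13): print(round(1.8-.15*i,2),np.round(f(1.8-.15*i)-f(1.8),2).tolist())
E
```

```text
clock: 33.38
tcp_pos: [671.5, -32.9, 204.1]
ee_rot: [3.14, -0.001, 0.172]
wrist_force: [0.7, 5.5, 6.3]
opening: 26.1
[671.50762571 -32.89511824 204.13085416] [ 3.13954756e+00 -8.09248224e-04  1.71545253e-01] [0.66932912 5.53871822 6.27947567] 26.070845885728588
1.65 [-0.79, -0.39]
1.5 [-1.63, -0.65]
1.35 [-2.5, -0.79]
1.2 [-3.37, -0.79]
1.05 [-4.24, -0.67]
0.9 [-5.08, -0.41]
0.75 [-5.88, -0.03]
0.6 [-6.61, 0.46]
0.45 [-7.25, 1.06]
0.3 [-7.8, 1.74]
0.15 [-8.24, 2.5]
0.0 [-8.57, 3.32]
```

```bash
python3 -m creep '[0,0,0,-0.79,0,-0.39,15, 0,0,0,-1.63,-0.01,-0.65,15, 0,0,0,-2.5,-0.02,-0.79,15, 0,0,0,-3.37,-0.02,-0.79,15, 0,0,0,-4.24,-0.03,-0.67,15, 0,0,0,-5.08,-0.04,-0.41,15, 0,0,0,-5.88,-0.04,-0.03,15, 0,0,0,-6.61,-0.05,0.46,15, 0,0,0,-7.25,-0.05,1.06,15, 0,0,0,-7.8,-0.06,1.74,15, 0,0,0,-8.05,-0.06,2.15,15, 0,0,0,-8.24,-0.06,2.5,15]' 40
python3 -m creep '[0,0,0,-0.12,0,0.3,15, 0,0,0,-0.22,0,0.56,15, 0,0,0,-0.33,0,0.82,15, 0,0,0,-0.33,0,0.87,15, 0,0,0,-0.33,0,0.9,15]' 40
```

```text
clock: 34.88
tcp_pos: [467.2, -66.3, 140.8]
ee_rot: [3.141, 0.001, 0.172]
wrist_force: [-0.8, 10.9, 0.9]
opening: 26.3
clock: 35.5
tcp_pos: [459.5, -67.6, 119.9]
ee_rot: [3.141, -0.0, 0.172]
wrist_force: [-16.1, 13.0, 37.8]
opening: 26.1
```

```bash
python3 -m creep '[0,0,0,0,0,-0.08,15, 0,0,0,0,0,-0.08,60, 0,0,0,0,0,-0.08,60, 0,0,0,0,0,-0.08,60, 0,0,0,0,0,-1,60, 0,0,0,0,0,-3,60, 0,0,0,0,0,-5,60, 0,0,0,-2,2,-6,60, 0,0,0,-4,4,-6,60, 0,0,0,-5,6,-6,60, 0,0,0,-5,7,-6,60, 0,0,0,-5,7,-6,60]' 40
python3 - <<'E'
from h import *
s=arm.get_state();print(s['clock'],s['tcp_pos'],s['wrist_force'])
t=cap('top','top9.png'); c=cap('side','side9.png')
for n,k in(('top',t),('side',c)):
  for l,z in(('lid_handle',139),('cassette',4),('tray',0)):
    for d in arm.place_of(l,n)[:1]: print(n,l,d['conf'],at_z(k,d['location'],z))
a=cv2.resize(cv2.imread('pics/top9.png')[130:290,90:290],None,fx=2,fy=2,interpolation=cv2.INTER_CUBIC)
b=cv2.resize(cv2.imread('pics/side9.png')[120:280,210:410],None,fx=2,fy=2,interpolation=cv2.INTER_CUBIC)
cv2.imwrite('pics/k.png',np.hstack([a,b]))
E
```

```text
clock: 37.0
tcp_pos: [365.7, -264.1, 268.8]
ee_rot: [3.139, 0.001, 0.168]
wrist_force: [-0.1, 1.0, -1.1]
opening: 60.1
37.0 [ 365.72315127 -264.07174467  268.81712426] [-0.07472128  0.95953372 -1.06969383]
top lid_handle 0.7 [450.27639526 -60.62678937 139.        ]
top cassette 0.59 [466.11393118 373.34444677   4.        ]
top tray 0.7 [449.37575215 380.98520502   0.        ]
side lid_handle 0.91 [451.59668037 -46.36753661 139.        ]
side cassette 0.66 [464.74050795 367.09127942   4.        ]
```

View pics/k.png

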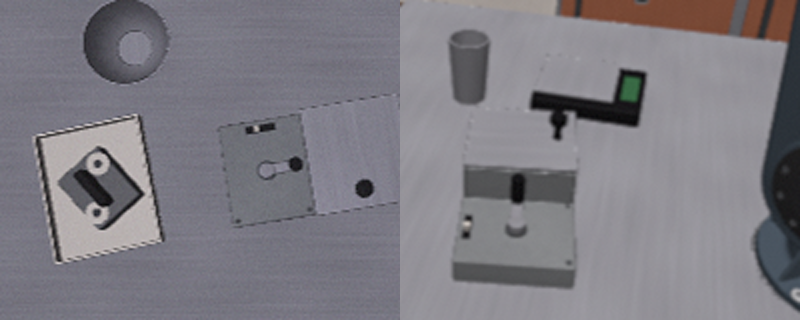

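The lid looks shut and the cassette is in the tray. I'll compare the knob and the bystanders with the first images before handing in.

Run:
```python
import cv2,numpy as np
g=lambda f:cv2.imread('pics/'+f,0)
def sh(a,b,r,c,h):
    A,B=g(a),g(b); t=A[r-h:r+h,c-h:c+h]; m=cv2.matchTemplate(B[r-h-6:r+h+6,c-h-6:c+h+6],t,5); _,v,_,l=cv2.minMaxLoc(m); return l[0]-6,l[1]-6,round(v,3),round(float(cv2.absdiff(t,B[r-h:r+h,c-h:c+h]).max()))
print('knob top',sh('top0.png','top9.png',224,272,9),'side',sh('side0.png','side9.png',181,290,12))
print('lid hinge/edge side',sh('side0.png','side9.png',200,250,18))
print('bowl',sh('top0.png','top9.png',152,158,22),'beaker',sh('top0.png','top9.png',158,344,16),'tray',sh('side0.png','side9.png',350,215,20))
print('scale',sh('top0.png','top9.png',230,362,30))
```

```text
knob top (0, 0, 0.992, 31) side (0, 0, 0.997, 32)
lid hinge/edge side (0, 0, 0.966, 74)
bowl (0, 0, 0.99, 18) beaker (0, 0, 0.994, 19) tray (-5, 0, 0.798, 143)
scale (0, 0, 0.883, 103)
```

```bash
python3 -c "
from cell import arm
print(arm.sign_off())"
```

```text
the job is handed in; nothing more can be done
None
```

The job is done and handed in at about 37 s on the robot's clock, against the 72 s limit.

- **Crank:** I wound it clockwise about 2.6 turns, until the force at the grip fell from about 11–12 N to 1.2 N. The tail flag had jumped along its slot away from the bay.
- **Cassette:** I then opened the lid to about 1.8 rad and lifted the cassette out. It weighs about 0.4 kg. I lowered it into the tray until the wrist force showed contact, about 1 N beyond its weight, and let go.
- **Lid:** I gripped the knob again and shut the lid. The last press reached about 38 N at the wrist, through the fingers.

**Final checks**
- In the top and side pictures, the lid knob was back at its first pixel position.
- The bowl, beaker and scale showed no shift. The scale's match was weaker (0.88), probably because the arm partly covered it.
- The cassette lies flat with its rib up inside the tray.

**What went wrong or disagreed**
- **Tilt in transit:** joint 6 reached its limit on the way to the tray, so the cassette tilted about 3° for roughly half a second. I levelled it and set it down about 0.5 rad askew to the tray.
- **Tray check:** the image match for the tray gave a weak −5 pixel shift (score 0.80). I put this down to the cassette being in the matched patch and did not check further; the tray shows no visible change in the pictures.
- **Side camera:** its positions came out about 1–2 pixels low compared with the top camera, which I allowed for.

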